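# Hang the dough cutter on the safety hook

### The arm

A 6-joint arm with a two-finger parallel gripper is mounted at the origin on a cart in front of the work surface, level with it; the furniture and walls round the work are solid. World frame = base frame: x ahead of the robot, y to its left, z up, the work surface at z = 0. Lengths are in mm, angles in rad, forces in N, time in s.
With the tool pointing down it reaches from about 150 to 775 mm from the base axis. Payload 6.1 kg.
Tool frame: the origin (TCP) lies at the very end of the fingers, on their centre line; the grasp point (between the pads) lies 19 mm behind it; z points along the fingers, y is the direction in which the jaws open and shut (so a half turn about z gives the same grasp; the last joint's range is limited). The gripper opens to 85 mm and grips with 20 to 120 N. Pads are 22 mm wide; open, the fingers measure 114 mm over their backs; the gripper's body (76 mm by 85 mm) begins 54 mm behind the grasp point. The pads swing forward as they close: fully open they stand 13 mm farther back than shut.
Start: joints at [-1.12, 0.126, -0.04, 1.405, 0, 1.571], TCP at [228.726, -472.538, 231.295] pointing down, gripper open.
Joint ranges: [-2.72, 2.72], [-0.95, 1.95], [-1.27, 1.35], [-1.78, 2.02], [-1.46, 1.47], [-3.14, 3.14]. Speed limits (rad/s): [2.39, 2.39, 3.01, 3.14, 3.14, 3.14].

### API

Orientations are given as a rotation vector (axis times angle).
In Python, from station import r gives the robot as it stands.
- The arm moves only by the tool step_arm, never from a script. Its arguments are lists of equal length, an entry for each row: "hand": the closure, from -1 (fully open) to 1 (shut); "travel": the shift along the world's x, y, z in cm, a list of three; "dr": the turn, a rotation vector about the world's x, y, z in rad, a list of three. A call has 1 to 12 rows; each row shifts and turns the commanded pose from where the row before left it; what a row does not reach is not made up. A row lasts 1/12 s, in which the tool goes at most 41.7 mm and 7.16 degrees, less where a joint would pass 70% of its speed; a pose out of reach is approached as far as the arm can. A call is refused whole if a number of a shift passes 4.17 or a number of a turn 0.125, either way. A call with a gripper value outside its range is refused whole. The fingers move at their own pace and stop on an object; "newtons" is the grip in N (left out, the last holds). Time passes only in rows, so rows that do not move let the fingers close. It gives the time, the measured TCP pose, the force and the opening at its end, in the units of the state.
- r.get_obs(): the state, without advancing time (a new reading comes with each control period).
- r.get_image(name): name is "scene" or "side" or "wrist"; returns (picture, depth): 400x640x3 uint8, red, green, blue; 400x640 float32, mm along the optical axis (not along the pixel's ray), 0 where there is no reading.
- r.calibration(name): a dict with "fov_y" (degrees; the focal length in pixels is half the picture's height over the tangent of half this angle, whatever the lens; pixels are square), "cx", "cy" (the principal point, pixels), "R" (3x3) and "t" (3): a world point X has camera coordinates R X + t. Camera axes: x right, y down, z forward; pixel columns grow to the right and rows downward; lengths in mm; the calibration is good to about 2 mm. A picture is of the moment at which its call begins: read the wrist's pose just before it. calibration takes no time and is no camera call; for the wrist camera it gives the pose at the moment of the call.
- r.finish_job(): hands the job in, once; it reports no verdict.
The state is a dict: "time": time; "q": joint angles; "dq": joint speeds; "joint_torque": joint torques, N m; "ee_pos": TCP position; "orientation": TCP orientation; "force": force on the tool from outside, world axes, zero at the start; "wrist_torque": the same for the moment, N m; "opening": finger opening in mm.
Only numpy, scipy, OpenCV 4.12 (cv2) and the standard library are available. Lean on these libraries where they do the work, as an engineer would, in place of code of your own. Each camera call takes 0.05 s, during which the arm holds its last target. There are 200 camera calls.

### The job

Take the dough cutter out of its draining block and hang it on the safety hook: pass the hole in its blade over the peg, let the blade down until it rests on the peg, and slide it in so that it lifts the hanging brass flap and the flap drops shut behind it. Before you let go, tug the cutter lightly back towards the peg's tip until you feel the flap stop it, then leave it hanging from the peg. Work gently: do not force the hook, do not drop the blade onto the peg, and leave the honey jar, the salt shaker and the glass where they stand.

Things in the scene. Friction and masses are not known exactly. Their poses are not given: they have to be found in the camera images.
- cutter_handle (a point): centre of the wooden grip bar of the dough cutter (loose, about 0.3 kg): bar 26 mm thick (x), 132 long (y), 32 high (z), its top 16 mm above this point. Below it an upright steel blade 4 mm thick (x), 150 wide (y), 117 high; its lower edge is 128 mm below this point. z up, x square to the blade; a half turn makes no difference. Starts upright in the block's middle slot.
- cutter_eye (a point): centre of the round hanging hole through the blade, 32 mm wide, on the blade's middle line, 52 mm below the centre of the grip bar and 76 mm above the blade's lower edge; its axis is x. 20 mm of blade lie between the hole's upper edge and the grip bar.
- block: fixed draining block of light wood, 85 x 176 x 58 mm (x, y, z), origin at the centre of its underside. Three slots along y, 7 mm wide, 22 mm apart, floor 14 mm up, walls up to 58 mm. The cutter stands in the middle slot.
- stand: safety hook, fixed: dark round foot, upright steel column; origin on the worktop at the column's axis. A black cross clamp on the column (top 10 mm over the peg's axis) holds a round level steel peg, 9 mm thick, that points along the stand's -x at y = 0. A black stop collar, 22 mm wide, sits on the peg; nothing stands higher. The hook bears at most 20 N from the cutter.
- peg_tip (a point): NOMINAL place of the flap's hinge at the peg's tip, on the peg's axis (x -78, y 0, z 165 mm in the stand's frame; same axes). Column and clamp are set by hand and NOT measured: the true tip lies up to 7 mm higher or lower and up to 6 mm further out or in; find it by feel (or eye). The peg ends 5 mm beyond the hinge; the collar's front face is 31.5 mm behind the hinge.
- keeper (a joint): angle (rad) of the brass flap hung from the hinge: 10 mm wide, 3 thick, reaching 36 mm below the peg's axis, 45 g. 0: hanging (shut), a stop keeps it from swinging outwards; it swings freely inwards and up, to 1.45. A blade resting on the peg lifts it to about 0.7 and it drops behind the blade in the last 4 mm before the collar; a blade carried over 5 mm above the peg keeps it caught.
- honey: bystander: honey jar with a red lid, 65 mm wide, 100 mm high; origin at the centre of its underside
- salt: bystander: salt shaker with a grey cap, 44 mm wide, 90 mm high; origin at the centre of its underside
- glass: bystander: drinking glass, 80 mm wide, 91 mm high; origin at the centre of its underside

How it is judged:
By the outcome, as a careful person would: the job done as asked, in the order asked, and still so for the second after the job is handed in, with the robot touching nothing.
It also fails if it takes over 61 s, if anything falls off the work surface, if the arm or the gripper's body presses on something with over 40 N, if the wrist force passes 120 N, or if a joint passes its speed limit or range.

## Working session

There is one attempt and no reset: what is moved stays moved. The work goes in short steps, Python scripts to look and compute and a tool call to move; the robot and the scene stay as the last step left them, time stands still between calls to the robot, and variables do not carry over. Pictures are saved under pics/ and viewed, about 8 in all and at most 12, crops included, and the job is handed in when it is done.

Besides the shell and the picture viewer there is one more tool, called as name(argument=value, ...) on one line, values as JSON. step_arm: Moves the arm, as the interface text tells. Its arguments: {"type":"object","properties":{"hand":{"type":"array"},"travel":{"type":"array"},"dr":{"type":"array"},"newtons":{"type":"number"}},"required":["hand","travel","dr"]}

```bash
mkdir -p pics; ls; cat > h.py <<'E'
import numpy as np, cv2
from station import r
def cam(n):
    c=r.calibration(n); c['f']=200/np.tan(np.radians(c['fov_y'])/2); c['R']=np.array(c['R']); c['t']=np.array(c['t']); return c
def grab(n,tag):
    c=cam(n); im,d=r.get_image(n)
    cv2.imwrite(f'pics/{tag}.png',im[:,:,::-1]); np.savez(f'pics/{tag}.npz',im=im,d=d,**{k:c[k] for k in('R','t','f','cx','cy')})
def load(tag): return np.load(f'pics/{tag}.npz')
def pts(z):
    d=z['d']; v,u=np.mgrid[:400,:640]
    P=np.stack([(u-z['cx'])/z['f']*d,(v-z['cy'])/z['f']*d,d],-1)
    W=(P-z['t'])@z['R']; W[d<=0]=np.nan; return W
E
python3 - <<'E'
from h import *
for n in('scene','side'):
    grab(n,n+'0'); c=cam(n); print(n,c['f'],c['cx'],c['cy'],(-c['R'].T@c['t']).round(),c['R'].round(2).tolist(), {k for k in c})
a=cv2.imread('pics/scene0.png');b=cv2.imread('pics/side0.png')
s=r.get_obs();print(s['time'],s['ee_pos'],s['orientation'],s['force'])
E
```

```text
pics
scene 433.1468928582084 317.7552475237454 198.81023359867385 [-51. 580. 550.] [[-0.63, -0.78, 0.01], [-0.35, 0.28, -0.89], [0.69, -0.57, -0.45]] {'cy', 'cx', 'fov_y', 'f', 'R', 't'}
side 476.41526303663045 315.3288686249371 198.83867588182406 [ 368. -938. 1022.] [[0.97, -0.25, -0.01], [-0.18, -0.65, -0.74], [0.18, 0.72, -0.67]] {'cy', 'cx', 'fov_y', 'f', 'R', 't'}
0.1 [ 228.58621423 -472.23309554  230.58395571] [-3.06074728e+00 -7.01817444e-01  4.75007273e-04] [ 0.17290671  0.49704497 -0.2716357 ]
```

View pics/scene0.png

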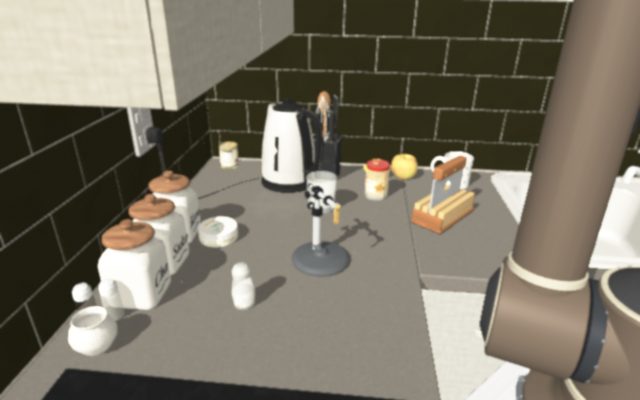

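View pics/side0.png

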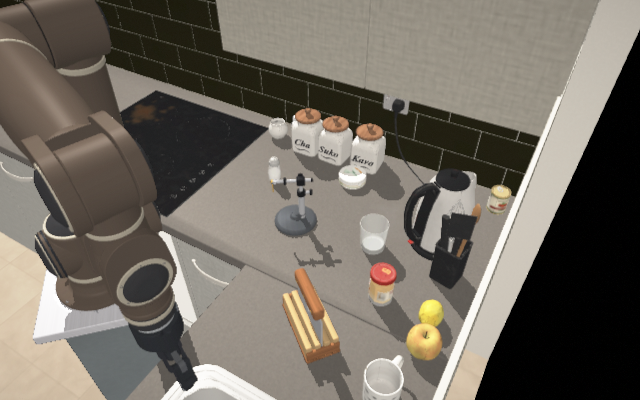

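The scene picture shows the cutter in its block at about (445,190), the hook at (320,230) and the honey jar at (377,180). In the side picture the grip is at (310,293), the block at (310,325), the hook's foot at (296,220) with its peg pointing left at (285,181), the salt at (275,170), the glass at (374,235) and the honey at (382,285).

```bash
python3 - <<'E'
from h import *
for n in('scene0','side0'):
    z=load(n);W=pts(z);im=z['im'].astype(int)
    hsv=cv2.cvtColor(z['im'],cv2.COLOR_RGB2HSV)
    box=(slice(140,260),slice(400,490)) if n=='scene0' else (slice(255,375),slice(270,350))
    P=W[box].reshape(-1,3);C=hsv[box].reshape(-1,3)
    def rep(name,m):
        Q=P[m]
        if len(Q)<8: print(n,name,len(Q));return
        rect=cv2.minAreaRect(Q[:,:2].astype(np.float32))
        print(n,name,len(Q),'mean',Q.mean(0).round(1),'rect',[np.round(x,1) for x in rect],'zpct',np.percentile(Q[:,2],[2,50,98]).round())
    ok=np.isfinite(P[:,0])
    rep('handle top',ok&(P[:,2]>140)&(P[:,2]<220)&(C[:,1]>110))
    zt=np.percentile(P[ok&(C[:,1]>110)&(P[:,2]<220)][:,2],99);print('zmax',zt)
    rep('handletop2',ok&(P[:,2]>zt-7)&(P[:,2]<220)&(C[:,1]>110))
    rep('blocktop',ok&(P[:,2]>51)&(P[:,2]<64))
    # stand
    box=(slice(160,285),slice(280,365)) if n=='scene0' else (slice(165,245),slice(265,325))
    P=W[box].reshape(-1,3);C=hsv[box].reshape(-1,3);ok=np.isfinite(P[:,0])
    rep('foot',ok&(P[:,2]>4)&(P[:,2]<30))
    rep('col',ok&(P[:,2]>50)&(P[:,2]<120))
    rep('top',ok&(P[:,2]>150)&(P[:,2]<230))
    rep('brass',ok&(P[:,2]>100)&(C[:,1]>120))
z=load('side0')
a=cv2.resize(z['im'][150:250,240:340,::-1],(600,600),interpolation=cv2.INTER_CUBIC)
z=load('scene0')
cv2.imwrite('pics/c1.png',np.hstack([cv2.resize(a,(400,400)),cv2.resize(z['im'][160:280,270:390,::-1],(400,400),interpolation=cv2.INTER_CUBIC)]))
E
```

```text
scene0 handle top 316 mean [ 500.  -284.7  152.2] rect [array([ 507. , -296.9]), array([ 25.2, 122.4]), np.float64(7.0)] zpct [140. 154. 159.]
zmax 158.76170465422916
scene0 handletop2 185 mean [ 501.9 -286.3  156.6] rect [array([ 507.1, -297.4]), array([ 24.7, 121.2]), np.float64(6.3)] zpct [152. 157. 160.]
scene0 blocktop 1136 mean [ 573.  -372.9   57.5] rect [array([ 575.4, -420.1]), array([282.8, 441.4]), np.float64(41.1)] zpct [51. 58. 63.]
scene0 foot 1989 mean [613.9  27.3  15.3] rect [array([765.8, -87.6]), array([239.5, 637.7]), np.float64(40.5)] zpct [ 5. 16. 28.]
scene0 col 1499 mean [772.2 -74.7  78.6] rect [array([770.1, -51.1]), array([162.9, 468.2]), np.float64(46.0)] zpct [ 52.  78. 117.]
scene0 top 354 mean [551.5  75.9 161.5] rect [array([554.4,  78.9]), array([ 37.6, 117.8]), np.float64(80.5)] zpct [151. 162. 169.]
scene0 brass 52 mean [498.8  80.9 141.2] rect [array([499. ,  80.8]), array([7.3, 9.3]), np.float64(46.9)] zpct [126. 140. 160.]
side0 handle top 626 mean [ 507.7 -315.   156.6] rect [array([ 508.8, -307.6]), array([ 25.9, 131. ]), np.float64(7.1)] zpct [142. 158. 162.]
zmax 162.14602587967124
side0 handletop2 484 mean [ 508.9 -311.1  158.8] rect [array([ 508.5, -306.6]), array([ 25.3, 129.3]), np.float64(6.2)] zpct [155. 159. 162.]
side0 blocktop 1184 mean [ 502.  -322.9   58.7] rect [array([ 509.3, -305.2]), array([ 82.4, 167.8]), np.float64(7.0)] zpct [52. 59. 63.]
side0 foot 1566 mean [561.7  97.   12.5] rect [array([566. , 151.6]), array([365.8, 202.8]), np.float64(74.6)] zpct [ 4. 13. 27.]
side0 col 199 mean [563.7 128.2  79.3] rect [array([560.2, 163.5]), array([ 39.9, 246.3]), np.float64(14.5)] zpct [ 51.  71. 119.]
side0 top 220 mean [557.9  65.7 163.3] rect [array([553.9,  73. ]), array([ 39.2, 115.2]), np.float64(85.2)] zpct [151. 163. 172.]
side0 brass 2
```

View pics/c1.png

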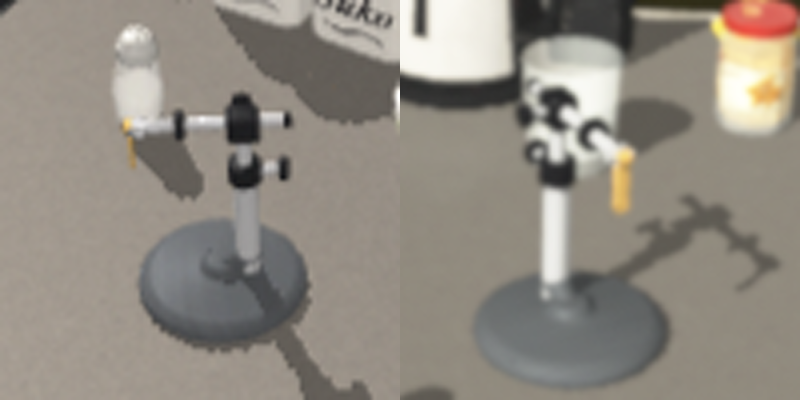

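```bash
python3 - <<'E'
from h import *
A,B=load('side0'),load('scene0')
def ray(z,p):
    d=np.array([(p[0]-z['cx'])/z['f'],(p[1]-z['cy'])/z['f'],1])@z['R']; return -z['R'].T@z['t'],d/np.linalg.norm(d)
def tri(pa,pb):
    o1,d1=ray(A,pa);o2,d2=ray(B,pb)
    s=np.linalg.lstsq(np.c_[d1,-d2],o2-o1,rcond=None)[0]
    X,Y=o1+s[0]*d1,o2+s[1]*d2; return (X+Y)/2,np.linalg.norm(X-Y)
ca=lambda x,y:((x+.5)/4-.5+240,(y+.5)/4-.5+150)
cb=lambda x,y:((x+.5)/3.333-.5+270,(y+.5)/3.333-.5+160)
L={}
for k,a,b in[('hinge',(127,126),(225,155)),('collar',(179,124),(195,133)),('clamp',(242,121),(157,107)),('flapend',(133,166),(221,211)),('colbase',(250,265),(152,290))]:
    X,e=tri(ca(*a),cb(*b));L[k]=X;print(k,X.round(1),'gap',round(e,1))
d=L['clamp']-L['hinge'];print('peg yaw deg',np.degrees(np.arctan2(d[1],d[0])), 'yaw col',np.degrees(np.arctan2(*(L['colbase']-L['hinge'])[[1,0]])))
W=pts(A);Ws=pts(B)
def rng(W,u0,u1,v0,v1,zl,zh,n):
    P=W[v0:v1,u0:u1].reshape(-1,3);P=P[(P[:,2]>zl)&(P[:,2]<zh)]
    print(n,len(P),np.percentile(P,[3,50,97],axis=0).round().tolist())
rng(W,265,285,152,190,20,95,'salt side');rng(Ws,230,256,262,308,15,95,'salt scene')
rng(W,368,398,262,305,85,110,'honey lid');rng(Ws,364,390,158,170,70,110,'honey scene')
rng(W,360,390,213,255,40,110,'glass')
# foot centre
P=W[200:240,270:322].reshape(-1,3);P=P[(P[:,2]>3)&(P[:,2]<25)&(np.hypot(P[:,0]-566,P[:,1]-75)<70)];print('foot',cv2.minEnclosingCircle(P[:,:2].astype(np.float32)))
from scipy.spatial.transform import Rotation as R
s=r.get_obs();print(R.from_rotvec(s['orientation']).as_matrix().round(3).tolist(),s['opening'])
E
```

```text
hinge [498.2  79.2 161. ] gap 0.2
collar [533.5  72.6 159.6] gap 1.4
clamp [577.4  66.1 158.1] gap 0.9
flapend [499.8  79.4 123. ] gap 0.3
colbase [580.   64.6  19.3] gap 2.9
peg yaw deg -9.383832843933053 yaw col -10.070389846722245
salt side 244 [[517.0, 253.0, 22.0], [534.0, 262.0, 57.0], [553.0, 280.0, 91.0]]
salt scene 823 [[514.0, 263.0, 18.0], [523.0, 283.0, 54.0], [542.0, 296.0, 89.0]]
honey lid 493 [[678.0, -291.0, 90.0], [706.0, -265.0, 100.0], [735.0, -234.0, 104.0]]
honey scene 216 [[677.0, -285.0, 90.0], [703.0, -252.0, 99.0], [733.0, -227.0, 101.0]]
glass 736 [[710.0, -128.0, 42.0], [748.0, -83.0, 69.0], [784.0, -51.0, 93.0]]
foot ((566.0883178710938, 74.88668060302734), 69.88280487060547)
[[0.9, 0.436, -0.001], [0.436, -0.9, 0.001], [0.0, -0.001, -1.0]] 85.43643329126166
```

step_arm(hand=[-1, -1, -1, -1, -1, -1, -1, -1, -1, -1, -1, -1], travel=[[2.33, 1.37, -0.25], [2.33, 1.37, -0.25], [2.33, 1.37, -0.25], [2.33, 1.37, -0.25], [2.33, 1.37, -0.25], [2.33, 1.37, -0.25], [2.33, 1.37, -0.25], [2.33, 1.37, -0.25], [2.33, 1.37, -0.25], [2.33, 1.37, -0.25], [2.33, 1.37, -0.25], [2.33, 1.37, -0.25]], dr=[[0, 0, 0.103], [0, 0, 0.103], [0, 0, 0.103], [0, 0, 0.103], [0, 0, 0.103], [0, 0, 0.103], [0, 0, 0.103], [0, 0, 0.103], [0, 0, 0.103], [0, 0, 0.103], [0, 0, 0.103], [0, 0, 0.103]])

```text
time: 1.1
ee_pos: [509.2, -307.1, 200.7]
orientation: [-2.082, -2.351, 0.0]
force: [0.8, -0.7, -0.4]
opening: 85.3
```

```bash
cat >> h.py <<'E'
from scipy.spatial.transform import Rotation as Rot
def st():
    s=r.get_obs(); M=Rot.from_rotvec(s['orientation']).as_matrix()
    print('t',round(s['time'],2),'tcp',s['ee_pos'].round(1),'yaw y',round(np.arctan2(M[1,1],M[0,1]),4),'z',M[:,2].round(3),'F',np.round(s['force'],2),'T',np.round(s['wrist_torque'],2),'open',round(s['opening'],1),'q',np.round(s['q'],2))
E
python3 - <<'E'
from h import *
st();grab('wrist','w0');c=cam('wrist');print((-c['R'].T@c['t']).round(),c['R'].round(2).tolist(),c['f'])
W=pts(load('w0'));P=W.reshape(-1,3);P=P[(P[:,2]>152)&(P[:,2]<165)&(np.hypot(P[:,0]-508,P[:,1]+307)<90)]
print(len(P),P.mean(0),cv2.minAreaRect(P[:,:2].astype(np.float32)))
E
```

```text
t 1.1 tcp [ 509.2 -307.1  200.7] yaw y 0.1212 z [-0.001  0.    -1.   ] F [ 0.81 -0.67 -0.38] T [-0.05  0.01  0.07] open 85.3 q [-0.54  0.26  0.06  1.37 -0.    0.91]
[ 502. -223.  343.] [[0.99, 0.13, -0.0], [0.12, -0.94, 0.32], [0.04, -0.32, -0.95]] 292.8298656739851
6190 [ 507.45095706 -298.10646577  157.53583038] ((508.34716796875, -305.3599853515625), (25.854379653930664, 130.2609405517578), 7.010109901428223)
```

View pics/w0.png

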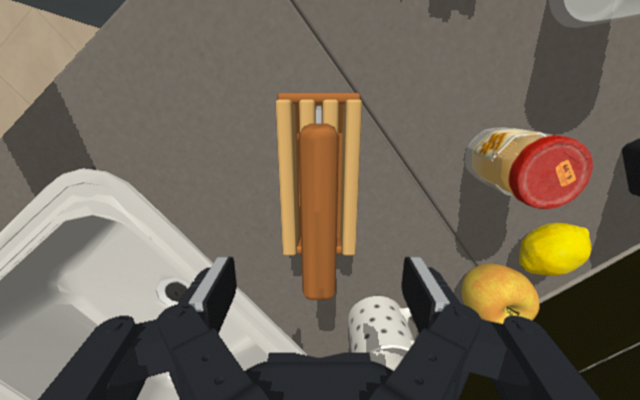

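The wrist picture shows the bar at (319,212), square between the open fingers. I'll go down and grip it.

step_arm(hand=[-1, -1, -1, -1, -1, 1, 1, 1, 1, 1, 1, 1], travel=[[-0.08, 0.05, -1.9], [0, 0, -1.9], [0, 0, -1.9], [0, 0, -1.8], [0, 0, 0], [0, 0, 0], [0, 0, 0], [0, 0, 0], [0, 0, 0], [0, 0, 0], [0, 0, 0], [0, 0, 0]], dr=[[0, 0, 0], [0, 0, 0], [0, 0, 0], [0, 0, 0], [0, 0, 0], [0, 0, 0], [0, 0, 0], [0, 0, 0], [0, 0, 0], [0, 0, 0], [0, 0, 0], [0, 0, 0]], newtons=60)

```text
time: 2.15
ee_pos: [508.2, -308.0, 127.6]
orientation: [2.087, 2.345, 0.001]
force: [1.1, 0.6, 6.1]
opening: 25.1
```

```bash
python3 -c "
from h import *
st()"
```

```text
t 2.15 tcp [ 508.2 -308.   127.6] yaw y 0.116 z [ 0.002 -0.001 -1.   ] F [1.08 0.55 6.1 ] T [-0.   -0.06 -0.02] open 25.1 q [-0.54  0.27 -0.09  1.21  0.    0.91]
```

step_arm(hand=[1, 1, 1, 1, 1, 1, 1, 1, 1], travel=[[0, 0, 0.3], [0, 0, 0.8], [0, 0, 1.2], [0, 0, 1.4], [0, 0, 1.4], [0, 0, 1.4], [0, 0, 1.4], [0, 0, 0.8], [0, 0, 0]], dr=[[0, 0, 0], [0, 0, 0], [0, 0, 0], [0, 0, 0], [0, 0, 0], [0, 0, 0], [0, 0, 0], [0, 0, 0], [0, 0, 0]])

```text
time: 2.9
ee_pos: [507.9, -307.9, 215.1]
orientation: [2.088, 2.345, 0.0]
force: [0.5, 0.2, -3.1]
opening: 25.4
```

```bash
python3 -c "
from h import *
st()"
```

```text
t 2.9 tcp [ 507.9 -307.9  215.1] yaw y 0.116 z [ 0.002 -0.001 -1.   ] F [ 0.47  0.16 -3.12] T [0.   0.01 0.05] open 25.4 q [-0.54  0.26  0.08  1.4  -0.    0.91]
```

step_arm(hand=[1, 1, 1, 1, 1, 1, 1, 1, 1, 1, 1, 1], travel=[[-0.45, 1.5, 0], [-0.45, 2.5, 0], [-0.45, 3.5, 0], [-0.45, 4, 0], [-0.45, 4, 0], [-0.45, 4, 0], [-0.45, 4, 0], [-0.45, 4, 0], [-0.45, 4, 0], [-0.45, 3.5, 0], [-0.45, 2.5, 0], [-0.45, 2, 0]], dr=[[0, 0, -0.0238], [0, 0, -0.0238], [0, 0, -0.0238], [0, 0, -0.0238], [0, 0, -0.0238], [0, 0, -0.0238], [0, 0, -0.0238], [0, 0, -0.0238], [0, 0, -0.0238], [0, 0, -0.0238], [0, 0, -0.0238], [0, 0, -0.0238]])

```text
time: 3.9
ee_pos: [452.4, 89.4, 212.4]
orientation: [-2.4, -2.026, 0.002]
force: [-0.4, -0.4, -2.4]
opening: 25.0
```

```bash
python3 - <<'E'
from h import *
st();grab('wrist','w1');grab('scene','s1');grab('side','d1')
a=cv2.imread('pics/w1.png');b=cv2.imread('pics/s1.png')[130:290,230:430];c=cv2.imread('pics/d1.png')[110:270,200:400]
cv2.imwrite('pics/v1.png',np.vstack([np.hstack([cv2.resize(x,(400,320),interpolation=2) for x in(b,c)]),cv2.resize(a,(800,500))[:280]]))
E
```

```text
t 3.9 tcp [452.4  89.4 212.4] yaw y -0.1688 z [-0.002  0.    -1.   ] F [-0.42 -0.39 -2.4 ] T [ 0.01 -0.    0.01] open 25.0 q [ 0.2   0.01 -0.21  1.36  0.    1.93]
```

View pics/v1.png

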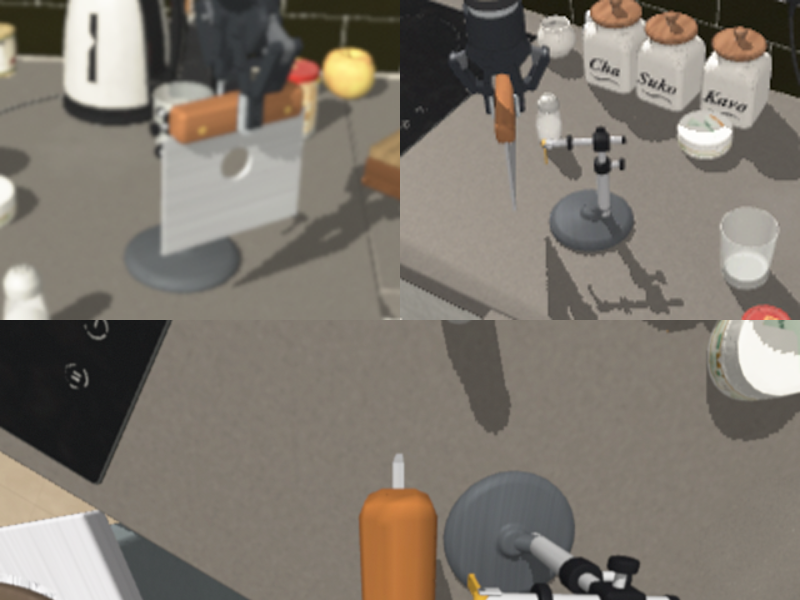

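The views show the cutter upright in front of the peg. The wrist view has the brass tip at about (475,590) of the montage and the peg running right from there. I'll measure both from the wrist depth.

```bash
python3 - <<'E'
from h import *
z=load('w1');W=pts(z);hsv=cv2.cvtColor(z['im'],cv2.COLOR_RGB2HSV)
v,u=np.mgrid[:400,:640]
rel=W-np.array([498.2,79.2,0]); th=-.169; X=rel[...,0]*np.cos(th)+rel[...,1]*np.sin(th);Y=-rel[...,0]*np.sin(th)+rel[...,1]*np.cos(th)
m=(W[...,2]>120)&(W[...,2]<190)&(X>-12)&(X<120)&(abs(Y)<40)
print(m.sum(),u[m].min(),u[m].max(),v[m].min(),v[m].max())
for a in range(-12,120,6):
    k=m&(X>=a)&(X<a+6)
    if k.sum()>3:
        t=k&(W[...,2]>np.percentile(W[...,2][k],60))
        print(a+3,k.sum(),'ymid',((Y[k].min()+Y[k].max())/2).round(1),'w',np.ptp(Y[k]).round(1),'zmax',np.percentile(W[...,2][k],97).round(1),'ytop',Y[t].mean().round(1),'sat',hsv[...,1][k].mean().round())
h=(W[...,2]>215)&(W[...,2]<240)&(hsv[...,1]>100)&(abs(W[...,0]-452)<40)
print('handle',h.sum(),np.percentile(W[...,2][h],[5,50,95]),cv2.minAreaRect(W[h][:,:2].astype(np.float32)))
# eye in scene
s=load('s1');W2=pts(s);g=cv2.cvtColor(s['im'],cv2.COLOR_RGB2GRAY)
k=np.isfinite(W2[...,0])&(abs(W2[...,0]-452-(W2[...,1]-88)*.17)<14)&(W2[...,2]>85)&(W2[...,2]<212)&(abs(W2[...,1]-88)<85)
k=k.astype(np.uint8);print(k.sum())
cs,hi=cv2.findContours(k,cv2.RETR_CCOMP,cv2.CHAIN_APPROX_NONE)
for c,hh in zip(cs,hi[0]):
    if hh[3]>=0 and len(c)>8:
        e=cv2.fitEllipse(c);p=np.array(e[0]);print('hole px',e)
        d=np.array([(p[0]-s['cx'])/s['f'],(p[1]-s['cy'])/s['f'],1])@s['R'];o=-s['R'].T@s['t']
        n=np.array([np.cos(th),np.sin(th),0]);t=n@(np.array([452,88.5,0])-o)/(n@d);print('eye',o+t*d)
B=W2[k>0];print('blade x-offset mean',B.mean(0),B[:,2].min(),B[:,1].min(),B[:,1].max())
E
```

```text
4342 374 544 188 242
-3 183 ymid -0.7 w 13.1 zmax 163.4 ytop -0.8 sat 161.0
3 189 ymid -0.6 w 13.1 zmax 164.0 ytop -1.2 sat 69.0
9 159 ymid -0.8 w 13.2 zmax 164.1 ytop -0.7 sat 2.0
15 104 ymid -1.2 w 9.0 zmax 164.2 ytop -1.4 sat 2.0
21 105 ymid -1.1 w 9.4 zmax 163.9 ytop -1.3 sat 2.0
27 102 ymid -1.2 w 8.4 zmax 164.1 ytop -1.4 sat 2.0
33 352 ymid -1.2 w 20.7 zmax 170.0 ytop -1.0 sat 18.0
39 122 ymid -0.8 w 20.0 zmax 169.9 ytop -2.0 sat 17.0
45 96 ymid -1.2 w 7.7 zmax 164.0 ytop -1.6 sat 2.0
51 107 ymid -2.0 w 9.4 zmax 164.0 ytop -2.0 sat 4.0
57 111 ymid -2.1 w 8.6 zmax 163.9 ytop -2.3 sat 2.0
63 101 ymid -2.1 w 8.6 zmax 164.2 ytop -2.1 sat 2.0
69 527 ymid 3.6 w 31.6 zmax 169.2 ytop -1.9 sat 19.0
75 735 ymid 5.9 w 36.9 zmax 169.6 ytop 3.5 sat 17.0
81 575 ymid 5.6 w 37.4 zmax 169.5 ytop -0.4 sat 17.0
87 335 ymid 6.2 w 36.2 zmax 169.5 ytop -2.6 sat 20.0
93 61 ymid -2.2 w 16.1 zmax 168.2 ytop -2.2 sat 9.0
99 100 ymid -2.7 w 8.5 zmax 163.9 ytop -3.2 sat 2.0
105 103 ymid -2.6 w 8.2 zmax 163.9 ytop -3.3 sat 2.0
111 168 ymid -3.7 w 11.5 zmax 164.4 ytop -3.4 sat 19.0
117 7 ymid -1.9 w 6.0 zmax 164.3 ytop -4.0 sat 26.0
handle 1455 [225.77259312 238.1380228  239.82880214] ((454.70855712890625, 102.38594818115234), (109.15953063964844, 26.36872673034668), 80.78465270996094)
3335
hole px ((346.6682434082031, 210.39491271972656), (12.473445892333984, 17.91938591003418), 38.02962112426758)
eye [453.31285247  96.19425924 176.22914705]
blade x-offset mean [452.35770349 100.45116655 154.47328145] 98.07947285973088 19.54339798675294 170.77988797478167
```

step_arm(hand=[1, 1, 1, 1, 1, 1, 1], travel=[[-0.05, -0.25, -0.8], [-0.04, -0.24, -0.8], [0.8, -0.145, 0], [0.9, -0.165, 0], [0.8, -0.145, 0], [0.65, -0.115, 0], [0, 0, 0]], dr=[[0, 0, -0.006], [0, 0, -0.006], [0, 0, 0], [0, 0, 0], [0, 0, 0], [0, 0, 0], [0, 0, 0]])

```text
time: 4.63
ee_pos: [486.0, 76.2, 197.2]
orientation: [2.415, 2.009, 0.001]
force: [0.8, -0.5, -2.2]
opening: 25.3
```

```bash
python3 - <<'E'
from h import *
st();grab('scene','s2');grab('side','d2');grab('wrist','w2')
b=cv2.imread('pics/s2.png')[150:270,290:410];c=cv2.imread('pics/d2.png')[130:230,230:330]
cv2.imwrite('pics/v2.png',np.hstack([cv2.resize(x,(400,400),interpolation=2) for x in(b,c)]))
E
```

```text
t 4.63 tcp [486.   76.2 197.2] yaw y -0.1829 z [ 0.001 -0.    -1.   ] F [ 0.83 -0.54 -2.15] T [ 0.03  0.01 -0.  ] open 25.3 q [ 0.16  0.07 -0.18  1.32 -0.    1.91]
```

View pics/v2.png

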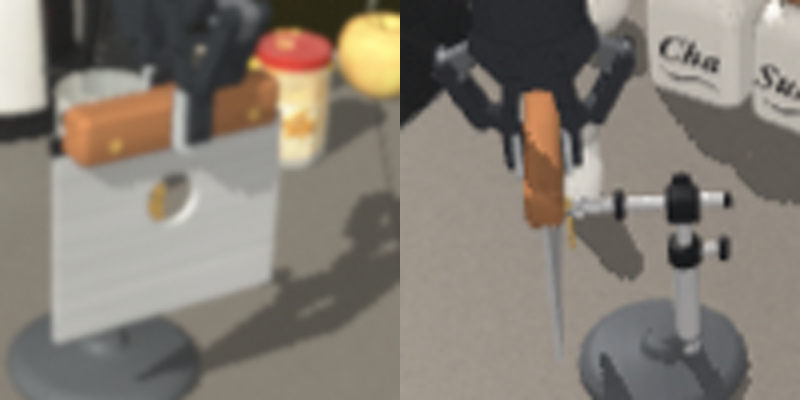

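In the scene crop the brass tip shows through the hole at (155,200), left of the hole's centre (172,199). The side crop shows the blade just before the tip at (568,207). I'll check the alignment numerically.

```bash
python3 - <<'E'
from h import *
s=load('s2');W=pts(s)
def proj(z,p):
    c=z['R']@np.array(p)+z['t'];return (c[:2]/c[2]*z['f']+[z['cx'],z['cy']])
cr=lambda p:((p-[290,150]+.5)*3.333-.5).round(0)
u=np.array([np.cos(.183),-np.sin(.183),0])
H=np.array([498.1,78.5,159.5]);E=np.array([486.5,78.8,159.6])
print('hinge',cr(proj(s,H)),'tip',cr(proj(s,H-5*u)),'eye pred',cr(proj(s,E)))
print('eye +3y',cr(proj(s,E+[.5,3,0])),'eye -3z',cr(proj(s,E-[0,0,3])))
# blade plane mask & hole
n=u; D=(W-E)@n
k=(np.isfinite(D)&(abs(D)<9)&(abs(W[...,1]-79)<90)&(W[...,2]>70)&(W[...,2]<196)).astype(np.uint8)
cs,hi=cv2.findContours(k,cv2.RETR_CCOMP,cv2.CHAIN_APPROX_NONE)
for c,hh in zip(cs,hi[0]):
    if hh[3]>=0 and len(c)>8: e=cv2.fitEllipse(c);print('hole',cr(np.array(e[0])),e[1])
print('blade plane med D',np.median(D[k>0]))
# corners of blade by lateral coordinate
nn=np.array([np.sin(.183),np.cos(.183),0]);L=(W[k>0]-H)@nn;Z=W[k>0][:,2]
print('lateral',np.percentile(L[(Z>100)&(Z<150)],[1,99]),'zmin',np.percentile(Z,1))
# wrist: handle lateral & peg again
w=load('w2');Ww=pts(w);hs=cv2.cvtColor(w['im'],cv2.COLOR_RGB2HSV)
h=(Ww[...,2]>205)&(Ww[...,2]<232)&(hs[...,1]>100)&(abs((Ww-E)@n)<30)
print('w handle top',np.percentile(Ww[...,2][h],[50,95]),'max lat',np.percentile(((Ww[h]-H)@nn),99.5),'mid along',np.percentile(((Ww[h]-H)@n),[1,99]))
p=np.isfinite(Ww[...,0])&(abs((Ww-H)@nn)<8)&(((Ww-H)@n)>45)&(((Ww-H)@n)<65)&(Ww[...,2]>140)
if p.sum()>5: print('peg',p.sum(),((Ww[p]-H)@nn).min(),((Ww[p]-H)@nn).max(),np.percentile(Ww[p][:,2],97))
E
```

```text
hinge [159. 190.] tip [164. 194.] eye pred [172. 198.]
eye +3y [168. 199.] eye -3z [172. 202.]
hole [169. 196.] (11.666764259338379, 17.438962936401367)
blade plane med D -0.7295344303418624
lateral [-73.58675173  74.15477959] zmin 85.28287559756183
w handle top [227.66634334 228.96145416] max lat 63.118445104183714 mid along [-25.54900376  -0.61132984]
peg 801 -4.419951745178602 7.994606205171782 286.8275759121631
```

step_arm(hand=[1, 1, 1, 1, 1, 1, 1], travel=[[0, 0, -0.4], [0.4, -0.07, 0], [0.4, -0.07, 0], [0.35, -0.065, 0], [0.33, -0.06, 0], [0, 0, -0.2], [0, 0, 0]], dr=[[0, 0, 0], [0, 0, 0], [0, 0, 0], [0, 0, 0], [0, 0, 0], [0, 0, 0], [0, 0, 0]])

```text
time: 5.37
ee_pos: [499.0, 74.1, 190.9]
orientation: [-2.414, -2.01, 0.001]
force: [0.7, 0.1, -3.4]
opening: 25.3
```

step_arm(hand=[1, 1, 1, 1], travel=[[0, 0, -0.1], [0, 0, -0.1], [0, 0, -0.05], [0, 0, 0]], dr=[[0, 0, 0], [0, 0, 0], [0, 0, 0], [0, 0, 0]])

```text
time: 5.7
ee_pos: [498.8, 74.1, 188.7]
orientation: [-2.414, -2.011, 0.0]
force: [-0.1, 0.6, -2.8]
opening: 25.0
```

step_arm(hand=[1, 1, 1, 1, 1], travel=[[0, 0, -0.06], [0, 0, -0.06], [0, 0, -0.06], [0, 0, 0], [0, 0, 0]], dr=[[0, 0, 0], [0, 0, 0], [0, 0, 0], [0, 0, 0], [0, 0, 0]])

```text
time: 6.12
ee_pos: [498.9, 74.1, 187.0]
orientation: [-2.414, -2.011, 0.0]
force: [0.4, -0.1, -2.4]
opening: 25.2
```

step_arm(hand=[1, 1, 1, 1], travel=[[0, 0, -0.05], [0, 0, -0.05], [0, 0, 0], [0, 0, 0]], dr=[[0, 0, 0], [0, 0, 0], [0, 0, 0], [0, 0, 0]])

```text
time: 6.45
ee_pos: [498.9, 74.1, 186.0]
orientation: [-2.414, -2.011, 0.0]
force: [-0.6, -0.3, -2.8]
opening: 25.4
```

step_arm(hand=[1, 1, 1, 1], travel=[[0, 0, -0.05], [0, 0, -0.05], [0, 0, 0], [0, 0, 0]], dr=[[0, 0, 0], [0, 0, 0], [0, 0, 0], [0, 0, 0]])

```text
time: 6.78
ee_pos: [498.9, 74.1, 185.0]
orientation: [2.414, 2.011, 0.0]
force: [-0.2, 0.8, -3.2]
opening: 25.1
```

step_arm(hand=[1, 1, 1, 1], travel=[[0, 0, -0.05], [0, 0, -0.05], [0, 0, 0], [0, 0, 0]], dr=[[0, 0, 0], [0, 0, 0], [0, 0, 0], [0, 0, 0]])

```text
time: 7.12
ee_pos: [499.1, 74.2, 184.3]
orientation: [2.414, 2.011, 0.001]
force: [0.6, 0.6, -0.5]
opening: 24.8
```

step_arm(hand=[1, 1, 1, 1], travel=[[0, 0, -0.05], [0, 0, -0.05], [0, 0, 0], [0, 0, 0]], dr=[[0, 0, 0], [0, 0, 0], [0, 0, 0], [0, 0, 0]])

```text
time: 7.45
ee_pos: [499.1, 74.2, 183.9]
orientation: [2.413, 2.011, 0.002]
force: [-1.8, 0.1, 5.6]
opening: 25.1
```

step_arm(hand=[1, 1, 1, 1, 1], travel=[[0, 0, 0.06], [0.2, -0.037, 0], [0.2, -0.037, 0], [0.2, -0.037, 0], [0, 0, 0]], dr=[[0, 0, 0], [0, 0, 0], [0, 0, 0], [0, 0, 0], [0, 0, 0]])

```text
time: 7.87
ee_pos: [505.2, 73.0, 183.8]
orientation: [2.414, 2.011, 0.0]
force: [-3.6, 0.3, 4.3]
opening: 25.1
```

step_arm(hand=[1, 1, 1, 1, 1], travel=[[0.2, -0.037, 0], [0.2, -0.037, 0], [0.2, -0.037, 0], [0, 0, 0], [0, 0, 0]], dr=[[0, 0, 0], [0, 0, 0], [0, 0, 0], [0, 0, 0], [0, 0, 0]])

```text
time: 8.28
ee_pos: [511.4, 71.8, 183.8]
orientation: [2.413, 2.01, 0.001]
force: [-1.4, 0.6, 3.7]
opening: 25.1
```

step_arm(hand=[1, 1, 1, 1, 1, 1, 1], travel=[[0.2, -0.037, 0.03], [0.2, -0.037, 0], [0.2, -0.037, 0], [0.2, -0.037, 0], [0.2, -0.037, 0], [0.1, -0.018, 0], [0, 0, 0]], dr=[[0, 0, 0], [0, 0, 0], [0, 0, 0], [0, 0, 0], [0, 0, 0], [0, 0, 0], [0, 0, 0]])

```text
time: 8.87
ee_pos: [522.0, 69.8, 183.8]
orientation: [-2.414, -2.011, 0.001]
force: [-2.5, 0.6, 4.1]
opening: 25.5
```

step_arm(hand=[1, 1, 1, 1], travel=[[0.1, -0.018, 0], [0.1, -0.018, 0], [0, 0, 0], [0, 0, 0]], dr=[[0, 0, 0], [0, 0, 0], [0, 0, 0], [0, 0, 0]])

```text
time: 9.2
ee_pos: [524.1, 69.4, 183.8]
orientation: [2.414, 2.011, 0.0]
force: [-3.3, -0.0, 3.2]
opening: 24.9
```

step_arm(hand=[1, 1, 1, 1], travel=[[0.06, -0.011, 0], [0.06, -0.011, 0], [0, 0, 0], [0, 0, 0]], dr=[[0, 0, 0], [0, 0, 0], [0, 0, 0], [0, 0, 0]])

```text
time: 9.53
ee_pos: [525.2, 69.3, 183.9]
orientation: [2.414, 2.011, 0.0]
force: [-3.6, -0.0, 4.3]
opening: 25.0
```

step_arm(hand=[1, 1, 1, 1], travel=[[0.05, -0.009, 0], [0.05, -0.009, 0], [0, 0, 0], [0, 0, 0]], dr=[[0, 0, 0], [0, 0, 0], [0, 0, 0], [0, 0, 0]])

```text
time: 9.87
ee_pos: [526.2, 69.1, 183.9]
orientation: [2.414, 2.011, -0.0]
force: [-3.0, 0.7, 2.7]
opening: 25.0
```

step_arm(hand=[1, 1, 1, 1], travel=[[0.05, -0.009, 0], [0.05, -0.009, 0], [0, 0, 0], [0, 0, 0]], dr=[[0, 0, 0], [0, 0, 0], [0, 0, 0], [0, 0, 0]])

```text
time: 10.2
ee_pos: [527.2, 68.9, 183.9]
orientation: [2.414, 2.011, -0.0]
force: [-3.0, 1.0, 2.9]
opening: 25.2
```

step_arm(hand=[1, 1, 1, 1], travel=[[0.05, -0.009, 0], [0.05, -0.009, 0], [0, 0, 0], [0, 0, 0]], dr=[[0, 0, 0], [0, 0, 0], [0, 0, 0], [0, 0, 0]])

```text
time: 10.53
ee_pos: [527.3, 68.9, 183.8]
orientation: [-2.413, -2.01, 0.002]
force: [-6.2, 0.7, 4.0]
opening: 25.3
```

```bash
python3 - <<'E'
from h import *
st();grab('scene','s3');grab('side','d3')
b=cv2.imread('pics/s3.png')[150:270,270:390];c=cv2.imread('pics/d3.png')[130:230,230:330]
cv2.imwrite('pics/v3.png',np.hstack([cv2.resize(x,(400,400),interpolation=2) for x in(b,c)]))
E
```

```text
t 10.53 tcp [527.3  68.9 183.8] yaw y -0.1815 z [-0.002  0.    -1.   ] F [-6.24  0.73  4.  ] T [0.36 1.57 0.01] open 25.3 q [ 0.13  0.14 -0.12  1.31  0.    1.88]
```

View pics/v3.png

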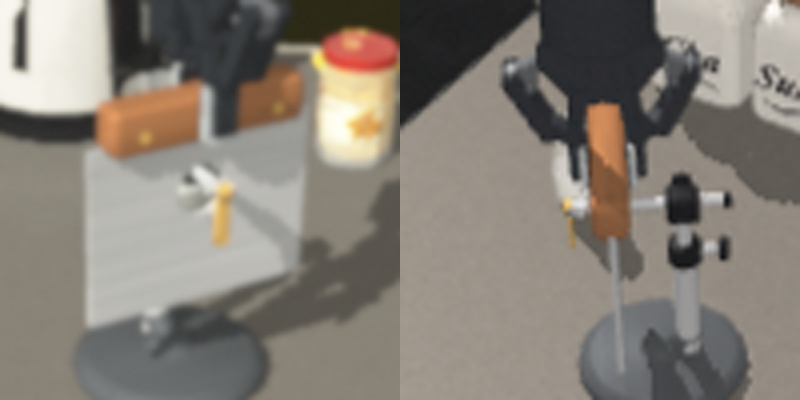

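The flap hangs shut at (222,215) in the scene crop, in front of the blade, with the peg passing through the hole. The side crop shows it hanging at (570,225), clear of the blade. The blade has reached the collar. Now the tug back.

step_arm(hand=[1, 1, 1, 1, 1, 1, 1, 1, 1, 1, 1, 1], travel=[[-0.1, 0.018, 0.02], [-0.2, 0.037, 0], [-0.2, 0.037, 0], [-0.2, 0.037, 0], [-0.2, 0.037, 0], [-0.2, 0.037, 0], [-0.2, 0.037, 0], [-0.2, 0.037, 0], [-0.2, 0.037, 0], [-0.2, 0.037, 0], [-0.2, 0.037, 0], [0, 0, 0]], dr=[[0, 0, 0], [0, 0, 0], [0, 0, 0], [0, 0, 0], [0, 0, 0], [0, 0, 0], [0, 0, 0], [0, 0, 0], [0, 0, 0], [0, 0, 0], [0, 0, 0], [0, 0, 0]])

```text
time: 11.63
ee_pos: [506.4, 72.7, 184.0]
orientation: [-2.413, -2.011, 0.001]
force: [0.1, 0.6, -0.0]
opening: 25.5
```

step_arm(hand=[1, 1, 1, 1], travel=[[-0.1, 0.018, 0], [-0.1, 0.018, 0], [0, 0, 0], [0, 0, 0]], dr=[[0, 0, 0], [0, 0, 0], [0, 0, 0], [0, 0, 0]])

```text
time: 11.97
ee_pos: [504.9, 73.0, 184.0]
orientation: [-2.413, -2.011, 0.0]
force: [0.7, 0.8, -0.3]
opening: 25.2
```

step_arm(hand=[1, 1, 1, 1], travel=[[-0.06, 0.011, 0], [-0.06, 0.011, 0], [0, 0, 0], [0, 0, 0]], dr=[[0, 0, 0], [0, 0, 0], [0, 0, 0], [0, 0, 0]])

```text
time: 12.3
ee_pos: [503.9, 73.2, 184.1]
orientation: [-2.414, -2.011, 0.0]
force: [0.7, -0.6, -1.0]
opening: 25.0
```

step_arm(hand=[1, 1, 1, 1], travel=[[-0.05, 0.009, 0], [-0.05, 0.009, 0], [0, 0, 0], [0, 0, 0]], dr=[[0, 0, 0], [0, 0, 0], [0, 0, 0], [0, 0, 0]])

```text
time: 12.63
ee_pos: [502.8, 73.4, 184.1]
orientation: [-2.414, -2.011, 0.0]
force: [0.5, 0.5, -0.1]
opening: 25.4
```

step_arm(hand=[1, 1, 1, 1], travel=[[-0.05, 0.009, 0], [-0.05, 0.009, 0], [0, 0, 0], [0, 0, 0]], dr=[[0, 0, 0], [0, 0, 0], [0, 0, 0], [0, 0, 0]])

```text
time: 12.97
ee_pos: [501.9, 73.6, 184.1]
orientation: [-2.414, -2.011, 0.0]
force: [1.1, -0.1, -1.0]
opening: 25.4
```

step_arm(hand=[1, 1, 1], travel=[[-0.06, 0.011, 0], [0, 0, 0], [0, 0, 0]], dr=[[0, 0, 0], [0, 0, 0], [0, 0, 0]])

```text
time: 13.22
ee_pos: [501.5, 73.7, 184.1]
orientation: [2.414, 2.011, 0.0]
force: [1.7, -0.2, -1.1]
opening: 25.1
```

step_arm(hand=[1, 1, 1], travel=[[-0.06, 0.011, 0], [0, 0, 0], [0, 0, 0]], dr=[[0, 0, 0], [0, 0, 0], [0, 0, 0]])

```text
time: 13.47
ee_pos: [501.2, 73.7, 184.2]
orientation: [2.413, 2.01, 0.001]
force: [4.3, 0.1, -2.4]
opening: 25.3
```

step_arm(hand=[1, 1, 1], travel=[[-0.06, 0.011, 0], [0, 0, 0], [0, 0, 0]], dr=[[0, 0, 0], [0, 0, 0], [0, 0, 0]])

```text
time: 13.72
ee_pos: [501.0, 73.8, 184.3]
orientation: [2.413, 2.01, 0.002]
force: [5.5, -1.1, -3.2]
opening: 25.1
```

The flap stopped it: the reaction rose to about 5.5 N over a 1.2 mm commanded move, with 0.5 mm of give. I'll ease the cutter back in to mid-peg, let it rest and release.

step_arm(hand=[1, 1, 1, 1, 1, 1, 1, 1, 1], travel=[[0.12, -0.022, 0], [0.2, -0.037, 0], [0.2, -0.037, 0], [0.2, -0.037, 0], [0.2, -0.037, 0], [0.2, -0.037, 0], [0.2, -0.037, 0], [0, 0, -0.02], [0, 0, 0]], dr=[[0, 0, 0], [0, 0, 0], [0, 0, 0], [0, 0, 0], [0, 0, 0], [0, 0, 0], [0, 0, 0], [0, 0, 0], [0, 0, 0]])

```text
time: 14.47
ee_pos: [514.0, 71.3, 184.0]
orientation: [2.413, 2.01, 0.001]
force: [0.2, -0.8, -0.5]
opening: 25.0
```

```bash
python3 -c "
from h import *
st()"
```

```text
t 14.47 tcp [514.   71.3 184. ] yaw y -0.1818 z [ 0.001 -0.    -1.   ] F [ 0.23 -0.83 -0.54] T [-0.07 -0.12 -0.04] open 25.0 q [ 0.14  0.12 -0.15  1.3  -0.    1.89]
```

step_arm(hand=[0.2, 0.0, -0.3, -0.6, -1, -1, -1, -1, -1, -1, -1, -1], travel=[[0, 0, 0], [0, 0, 0], [0, 0, 0], [0, 0, 0], [0, 0, 0], [0, 0, 0], [0, 0, 0], [0, 0, 0], [0, 0, 0], [0, 0, 0], [0, 0, 0], [0, 0, 0]], dr=[[0, 0, 0], [0, 0, 0], [0, 0, 0], [0, 0, 0], [0, 0, 0], [0, 0, 0], [0, 0, 0], [0, 0, 0], [0, 0, 0], [0, 0, 0], [0, 0, 0], [0, 0, 0]])

```text
time: 15.47
ee_pos: [513.3, 71.4, 183.9]
orientation: [-2.414, -2.011, 0.0]
force: [-0.2, -0.3, 0.6]
opening: 85.3
```

```bash
python3 - <<'E'
from h import *
st();grab('scene','s4');grab('side','d4')
b=cv2.imread('pics/s4.png')[140:280,260:400];c=cv2.imread('pics/d4.png')[120:240,220:340]
cv2.imwrite('pics/v4.png',np.hstack([cv2.resize(x,(400,400),interpolation=2) for x in(b,c)]))
E
```

```text
t 15.47 tcp [513.3  71.4 183.9] yaw y -0.1816 z [-0.  0. -1.] F [-0.21 -0.32  0.61] T [ 0.03 -0.   -0.02] open 85.3 q [ 0.14  0.12 -0.15  1.3   0.    1.89]
```

View pics/v4.png

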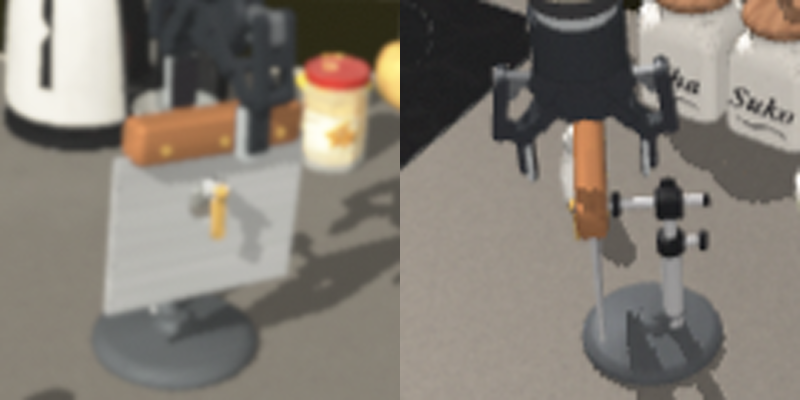

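It hangs free, with the flap shut at (218,210) in front of the blade. The bar is midway between the fingers: (590,180) between 530 and 650 in the side crop. I'll withdraw straight up.

step_arm(hand=[-1, -1, -1, -1, -1, -1, -1, -1, -1, -1, -1, -1], travel=[[0, 0, 0.6], [0, 0, 1.2], [0, 0, 1.6], [0, 0, 1.8], [0, 0, 1.8], [0, 0, 1.8], [0, 0, 1.6], [0, 0, 1.2], [0, 0, 0.6], [0, 0, 0], [0, 0, 0], [0, 0, 0]], dr=[[0, 0, 0], [0, 0, 0], [0, 0, 0], [0, 0, 0], [0, 0, 0], [0, 0, 0], [0, 0, 0], [0, 0, 0], [0, 0, 0], [0, 0, 0], [0, 0, 0], [0, 0, 0]])

```text
time: 16.57
ee_pos: [513.1, 71.4, 305.1]
orientation: [-2.413, -2.01, 0.002]
force: [-0.3, 1.6, -0.3]
opening: 85.5
```

step_arm(hand=[-1, -1, -1, -1, -1, -1, -1, -1, -1, -1, -1, -1], travel=[[0, 0, 0], [0, 0, 0], [0, 0, 0], [0, 0, 0], [0, 0, 0], [0, 0, 0], [0, 0, 0], [0, 0, 0], [0, 0, 0], [0, 0, 0], [0, 0, 0], [0, 0, 0]], dr=[[0, 0, 0], [0, 0, 0], [0, 0, 0], [0, 0, 0], [0, 0, 0], [0, 0, 0], [0, 0, 0], [0, 0, 0], [0, 0, 0], [0, 0, 0], [0, 0, 0], [0, 0, 0]])

```text
time: 17.57
ee_pos: [513.3, 71.4, 305.9]
orientation: [2.414, 2.011, 0.0]
force: [0.4, 0.0, -0.6]
opening: 85.5
```

```bash
python3 - <<'E'
from h import *
st();grab('scene','s5');grab('side','d5')
b=cv2.imread('pics/s5.png')[120:320,220:420];c=cv2.imread('pics/d5.png')[120:320,220:420]
cv2.imwrite('pics/v5.png',np.hstack([cv2.resize(x,(400,400),interpolation=2) for x in(b,c)]))
E
```

```text
t 17.57 tcp [513.3  71.4 305.9] yaw y -0.1816 z [ 0. -0. -1.] F [ 0.4   0.01 -0.59] T [-0.   -0.01  0.01] open 85.5 q [ 0.14  0.13  0.12  1.57 -0.    1.89]
```

View pics/v5.png

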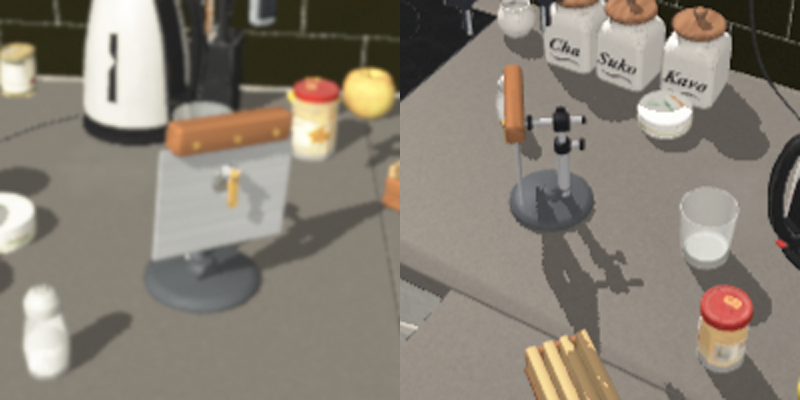

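The cutter hangs on the peg with the flap shut at (232,187) in front of it. The salt, glass and honey stand where they were, and the arm is well clear. I'll hand in.

```bash
python3 -c "
from h import *
print(r.finish_job())"
```

```text
the job is handed in; nothing more can be done
None
```

The dough cutter is out of its block and hanging on the safety hook, with the brass flap shut behind it. I handed the job in at about 17.7 s of the 61 s allowed, and no verdict was reported.

- **Hanging:** I passed the hole over the peg and lowered the blade in half-millimetre steps until it touched. Contact came about 1.2 mm lower than I had predicted. I then slid it in, resting on the peg, until the collar stopped it.
- **Forces:** the wrist readings, taken at the end of each move, put at most about 9 N on the hook while lowering and sliding. Its limit is 20 N.
- **Tug test:** a picture showed the flap hanging shut before I tugged. On the tug the flap stopped the cutter about 26 mm out from the collar, with the wrist force rising to about 5.5 N. I then eased it back to mid-peg, let it rest and released it.
- **Last checks:** after withdrawing 120 mm above it, the pictures show the cutter hanging still and the flap shut. By eye, the honey jar, salt shaker and glass stand where they were.
- **Disagreements:** the wrist camera read the handle about 4 mm lower than the arm's own position, and the scene camera read the eye about 4 mm to one side. I settled the height by feel and the sideways position with a second look.

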